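# Fit current transformers, close the cover and test the seam

### The arm

A 6-joint arm with a two-finger parallel gripper is mounted at the origin on the work surface. World frame = base frame: x ahead of the robot, y to its left, z up, the work surface at z = 0. Lengths are in m, angles in rad, forces in N, time in s.
With the tool pointing down it reaches from about 0.35 to 0.975 m from the base axis. Payload 7.1 kg.
Tool frame: the origin (TCP) lies at the very end of the fingers, on their centre line; the grasp point (between the pads) lies 19 mm behind it; z points along the fingers, y is the line along which they close (so a half turn about z gives the same grasp; the last joint's range is limited). The gripper opens to 88 mm and grips with 3 to 60 N. Pads are 20 mm wide; open, the fingers measure 115 mm over their backs; the gripper's body (75 mm by 178 mm) begins 61 mm behind the grasp point.
Start: joints at [1.09, 0.423, 1.63, -0, 1.089, -0.019], TCP at [0.278, 0.56, 0.223] pointing down, gripper open.
Joint ranges: [-3, 3], [-0.9, 2.11], [0.09, 2.58], [-1.31, 4.45], [0.11, 2.69], [-2.54, 2.54]. Speed limits (rad/s): [2.39, 2.39, 3.01, 3.14, 3.14, 3.14].

### API

Orientations are given as a unit quaternion [x, y, z, w].
In Python, from station import ctrl gives the robot as it stands. Calls block until the motion is done:
- ctrl.move_to(position, orientation): joint-space move of the TCP to a pose.
- ctrl.movel(position, ori=None, velocity=0.15, force_limit=None): straight line of the TCP; ori=None keeps the orientation; velocity is the mean speed in m/s. With force_limit (N) it stops when the force on the tool has changed by that much, and returns True; else False.
- ctrl.goto_joints(angles): joint-space move.
- ctrl.grip(opening): finger opening in m; the grip force is fixed at half the most; returns when the fingers have stopped.
- ctrl.dwell(seconds).
- ctrl.inverse_kinematics(position, orientation): joint angles nearest the present ones, or None.
- ctrl.get_obs(): the state.
- ctrl.get_image(name): name is "scene" or "top" or "wrist"; returns (picture, depth): 384x512x3 uint8, red, green, blue; 384x512 float32, m along the optical axis (not along the pixel's ray), 0 where there is no reading.
- ctrl.get_calibration(name): a dict with "intrinsics" (3x3 intrinsics, pixels), "R" (3x3) and "t" (3): a world point X has camera coordinates R X + t. Camera axes: x right, y down, z forward; pixel columns grow to the right and rows downward; lengths in m; the calibration is good to about 2 mm. A picture is of the moment at which its call begins: read the wrist's pose just before it. get_calibration takes no time and is no camera call; for the wrist camera it gives the pose at the moment of the call.
A pose or a line that the arm cannot do raises ctrl.IKError and nothing moves.
- ctrl.close_job(): hands the job in; it is judged then, once.
Trained networks look in the newest picture that a camera, given by its name, has taken for a name from the list of things; names that differ only in an ending like _2 or _b are one class to them, and where a whole thing is asked for, a point or a joint stands for the part that bears it (a point fixed in the world has none). Each returns a list of dicts, best first, with "conf" (0 to 1); they miss things now and then, are a little off and sometimes report something else, mostly with a low value. They report only what shows in the picture. A call takes as long as a camera call.
- ctrl.masks_of(thing, camera): "region" (384x512 bool, what is visible of it) and "xy" ([column, row] in pixels, amid what is visible of it).
- ctrl.spot_point(thing, camera): "xy" ([column, row] in pixels: a listed point, or the origin of a listed thing).
The state is a dict: "t": time; "q": joint angles; "qd": joint speeds; "joint_torque": joint torques, N m; "tcp_pos": TCP position; "orientation": TCP orientation; "wrist_force": force on the tool from outside, world axes, zero at the start; "moment": the same for the moment, N m; "width": finger opening in m; "gripper_force": force on a finger pad.
Only numpy, scipy, OpenCV 4.12 (cv2) and the standard library are available. Lean on these libraries where they do the work, as an engineer would, in place of code of your own. Each camera call takes 0.05 s, during which the arm holds its last target. There are 200 camera calls.

### The job

Fit this metering unit: slide every ring-shaped current transformer lying on the bench gently down over a copper stud, one to a stud and fully home, white face up, without letting it drop, then set the clear cover rim-down over them, fully down inside the kerb all round. Then take the yellow test pen and run its tip slowly and steadily (some three centimetres a second) along the whole front seam between cover and kerb (the long side facing you), from the end with the green earth terminal to the other end, keeping the tip right at the seam and no more than lightly touching. Put the pen back tip down in its stand, and leave the other things on the bench alone.

Things in the scene. Friction and masses are not known exactly. Their poses are not given: they have to be found in the camera images.
- unit: Base of a three-phase metering unit, screwed to the bench: grey block 112 (x) x 270 (y) x 30 mm high; origin at the centre of its underside, z up; x points away from the robot, give or take 15 degrees; long axis y lies across the bench. Its top face is the deck. Green earth terminal block on top at the +y end (the robot's left), black connector block at the -y end
- deck (a point): Centre of the deck. A kerb 8 mm high runs round the cover's place: clear inside 77 (x) x 203 (y) mm, outside 93 x 219 mm; the upper 4 mm of its inner edge is bevelled at 45 degrees and leads the cover in. A fitted transformer has 10 mm to the kerb in x but only 8 mm to its neighbour in y: grip it along the unit's x with the fingertips above the kerb
- stud0 (a point): Foot of the copper stud nearest the earth terminal, on its axis, at deck level. Each of the three studs is 20 mm in diameter and 50 mm tall, the top 6 mm tapering to 12 mm; they stand in a row along the unit's y, 64 mm apart
- stud1 (a point): Foot of the middle stud, on its axis, at deck level
- stud2 (a point): Foot of the stud nearest the black connector, on its axis, at deck level
- ct0: Ring-core current transformer: blue ring with a white upper face, outside diameter 56 mm, bore 23 mm, 32 mm high, 0.25 kg; origin at the centre of its underside, z along the bore. Stands white face up on the bench. Two or three of ct0..ct2 are present
- ct1: The same kind of current transformer
- ct2: The same kind of current transformer
- cover: Clear plastic terminal cover with orange bands: box open underneath, 72 (x) x 198 (y) x 58 mm high, walls 3 mm, 0.18 kg; origin at the centre of its open underside, z up, long axis y. Lies open side down on the bench at the start. Fits the unit either end round, its rim resting on the deck inside the kerb with 2.5 mm play all round
- cover_grip (a point): Middle of the top of the orange grip rib on the cover's top, 84 mm above the cover's rim; the rib is 16 mm thick (cover x), 70 mm long (cover y) and 26 mm high
- pen: Cordless leakage-test pen: yellow barrel 20 mm diameter, slim steel nose 6 mm diameter and 66 mm long, 172 mm long in all, 0.09 kg; origin at the tip, z up along the pen. A black rubber band 105 to 135 mm above the tip is the place to hold it. It stands tip down in its stand
- pen_tip (a point): Tip of the pen's steel nose
- pen_stand: Heavy upright stand of the pen, fixed to the bench: 60 mm diameter foot, 95 mm high; bore 25 mm diameter at the top, narrowing as a funnel from z = 60 to 36 mm, 12 mm diameter below that down to the floor at z = 6 mm; origin at the centre of its underside
- stand_floor (a point): Centre of the floor of the stand's bore, where the pen's tip rests
- label_roll: White label roll standing on end, 76 mm diameter, 55 mm high; origin under its centre. Not part of the job
- cleaner: White bottle with red cap, 52 mm diameter, 130 mm high; origin under its centre. Not part of the job
- adapter: Black power adapter, 46 x 92 x 30 mm; origin under its centre. Not part of the job
- driver: Screwdriver with red handle lying on the bench. Not part of the job
- seam0 (a point): Point on the front seam, the groove between the kerb and the cover's wall on the long side facing the robot, at the earth-terminal end: +80 mm along the unit's y, 41 mm towards the robot from the unit's centre line, 37 mm above the bench, just over the bevel (an upright pen clears the cover's wall and the kerb 1.5 mm further out and 2 mm higher)
- seam1 (a point): Point on the front seam, the groove between the kerb and the cover's wall on the long side facing the robot, a fifth of the way along: +48 mm along the unit's y, 41 mm towards the robot from the unit's centre line, 37 mm above the bench, just over the bevel (an upright pen clears the cover's wall and the kerb 1.5 mm further out and 2 mm higher)
- seam2 (a point): Point on the front seam, the groove between the kerb and the cover's wall on the long side facing the robot, two fifths of the way along: +16 mm along the unit's y, 41 mm towards the robot from the unit's centre line, 37 mm above the bench, just over the bevel (an upright pen clears the cover's wall and the kerb 1.5 mm further out and 2 mm higher)
- seam3 (a point): Point on the front seam, the groove between the kerb and the cover's wall on the long side facing the robot, three fifths of the way along: -16 mm along the unit's y, 41 mm towards the robot from the unit's centre line, 37 mm above the bench, just over the bevel (an upright pen clears the cover's wall and the kerb 1.5 mm further out and 2 mm higher)
- seam4 (a point): Point on the front seam, the groove between the kerb and the cover's wall on the long side facing the robot, four fifths of the way along: -48 mm along the unit's y, 41 mm towards the robot from the unit's centre line, 37 mm above the bench, just over the bevel (an upright pen clears the cover's wall and the kerb 1.5 mm further out and 2 mm higher)
- seam5 (a point): Point on the front seam, the groove between the kerb and the cover's wall on the long side facing the robot, at the far end: -80 mm along the unit's y, 41 mm towards the robot from the unit's centre line, 37 mm above the bench, just over the bevel (an upright pen clears the cover's wall and the kerb 1.5 mm further out and 2 mm higher)

How it is judged:
On the way, in this order (a step that is already met when the one before it is completed fails the run):
1. every current transformer present is fully home on a stud of its own ((horizontal distance between ct0 and stud0 below 0.004 m or horizontal distance between ct0 and stud1 below 0.004 m or horizontal distance between ct0 and stud2 below 0.004 m) and z of ct0 in the frame of unit between 0.026 and 0.033 m and angle between each of ct0, ct1, ct2's own z axis and vertical below 0.08 rad and linear speed of each of ct0, ct1, ct2 below 0.03 m/s and (horizontal distance between ct1 and stud0 below 0.004 m or horizontal distance between ct1 and stud1 below 0.004 m or horizontal distance between ct1 and stud2 below 0.004 m) and z of ct1 in the frame of unit between 0.026 and 0.033 m and (horizontal distance between ct2 and stud0 below 0.004 m or horizontal distance between ct2 and stud1 below 0.004 m or horizontal distance between ct2 and stud2 below 0.004 m) and z of ct2 in the frame of unit between 0.026 and 0.033 m), for 0.2 s.
2. the clear cover sits fully down inside the kerb, over the transformers (all of step 1 and z of cover in the frame of unit below 0.033 m and horizontal distance between cover and unit below 0.006 m and angle between the y axis of cover and the y axis of unit, either way round below 0.06 rad and angle between cover's own z axis and vertical below 0.03 rad and linear speed of cover below 0.03 m/s), for 0.2 s.
3. the pen's tip is at the front seam at the earth-terminal end (within 8 mm, moving slower than 80 mm/s), cover shut (distance between pen_tip and seam0 below 0.008 m and linear speed of pen below 0.08 m/s and z of cover in the frame of unit below 0.033 m), for 0.1 s.
4. the pen's tip is at the front seam a fifth of the way along (within 8 mm, moving slower than 80 mm/s), cover shut (distance between pen_tip and seam1 below 0.008 m and linear speed of pen below 0.08 m/s and z of cover in the frame of unit below 0.033 m), for 0.1 s.
5. the pen's tip is at the front seam two fifths of the way along (within 8 mm, moving slower than 80 mm/s), cover shut (distance between pen_tip and seam2 below 0.008 m and linear speed of pen below 0.08 m/s and z of cover in the frame of unit below 0.033 m), for 0.1 s.
6. the pen's tip is at the front seam three fifths of the way along (within 8 mm, moving slower than 80 mm/s), cover shut (distance between pen_tip and seam3 below 0.008 m and linear speed of pen below 0.08 m/s and z of cover in the frame of unit below 0.033 m), for 0.1 s.
7. the pen's tip is at the front seam four fifths of the way along (within 8 mm, moving slower than 80 mm/s), cover shut (distance between pen_tip and seam4 below 0.008 m and linear speed of pen below 0.08 m/s and z of cover in the frame of unit below 0.033 m), for 0.1 s.
8. the pen's tip is at the front seam at the far end (within 8 mm, moving slower than 80 mm/s), cover shut (distance between pen_tip and seam5 below 0.008 m and linear speed of pen below 0.08 m/s and z of cover in the frame of unit below 0.033 m), for 0.1 s.
At the end, for the whole second after the job is handed in: Each transformer present is on its own stud (axis within 4 mm), within 4 mm of the deck, upright, white face up; the cover is down on the deck inside the kerb (3 mm in height, 6 mm in plane, 0.06 rad); the pen stands tip down on its stand's floor, leaning under 0.2 rad; all at rest (all of step 2 and horizontal distance between pen_tip and stand_floor below 0.01 m and z of pen_tip in the frame of stand_floor below 0.006 m and angle between pen's own z axis and vertical below 0.2 rad and linear speed of pen below 0.03 m/s); the robot touches nothing.
It fails at once if a current transformer is let drop down a stud (faster than 0.4 m/s) ((horizontal distance between ct0 and stud0 below 0.006 m and z of ct0 in the frame of unit between 0.034 and 0.078 m and linear speed of ct0 above 0.4 m/s) or (horizontal distance between ct0 and stud1 below 0.006 m and z of ct0 in the frame of unit between 0.034 and 0.078 m and linear speed of ct0 above 0.4 m/s) or (horizontal distance between ct0 and stud2 below 0.006 m and z of ct0 in the frame of unit between 0.034 and 0.078 m and linear speed of ct0 above 0.4 m/s) or (horizontal distance between ct1 and stud0 below 0.006 m and z of ct1 in the frame of unit between 0.034 and 0.078 m and linear speed of ct1 above 0.4 m/s) or (horizontal distance between ct1 and stud1 below 0.006 m and z of ct1 in the frame of unit between 0.034 and 0.078 m and linear speed of ct1 above 0.4 m/s) or (horizontal distance between ct1 and stud2 below 0.006 m and z of ct1 in the frame of unit between 0.034 and 0.078 m and linear speed of ct1 above 0.4 m/s) or (horizontal distance between ct2 and stud0 below 0.006 m and z of ct2 in the frame of unit between 0.034 and 0.078 m and linear speed of ct2 above 0.4 m/s) or (horizontal distance between ct2 and stud1 below 0.006 m and z of ct2 in the frame of unit between 0.034 and 0.078 m and linear speed of ct2 above 0.4 m/s) or (horizontal distance between ct2 and stud2 below 0.006 m and z of ct2 in the frame of unit between 0.034 and 0.078 m and linear speed of ct2 above 0.4 m/s)).
It fails at once if the cover is let drop onto the unit (faster than 0.4 m/s) (horizontal distance between cover and unit below 0.03 m and z of cover in the frame of unit between 0.034 and 0.07 m and linear speed of cover above 0.4 m/s).
It fails at once if the pen is pressed hard on the unit or the cover (over 25 N) (contact force between pen and unit above 25 N or contact force between pen and cover above 25 N).
It fails at once if the label roll, cleaner bottle, power adapter or screwdriver is knocked away (over 40 mm) or over (distance of any of label_roll, cleaner, adapter, driver from where it was at the start of the episode above 0.04 m or angle between any of label_roll, cleaner, adapter's own z axis and vertical above 0.5 rad).
Of ct0, ct1, ct2 only 2 to 3 are there at a start; the rules pass over those that are not, and their reading is None.
At some moment in a run one of ct0, ct1, ct2, cover may be knocked a few centimetres aside while the robot is not near it.
It also fails if it takes over 210 s, if anything falls off the work surface, if the arm or the gripper's body presses on something with over 40 N, if the wrist force passes 120 N, or if a joint passes its speed limit or range.

## Working session

There is one attempt and no reset: what is moved stays moved. The work goes in short steps, each a Python script; the robot and the scene stay as the last script left them, time stands still between calls to the robot, and variables do not carry over. Pictures are saved under pics/ and viewed, at most 14 in all, crops included, and the job is handed in when it is done.

```bash
ls; mkdir -p pics; python3 - <<'E'
from station import ctrl
import cv2, numpy as np
for c in ["scene","top"]:
    im,d=ctrl.get_image(c); cv2.imwrite(f"pics/{c}0.png",im[:,:,::-1])
    k=ctrl.get_calibration(c); print(c,k, -k["R"].T@k["t"], (d>0).mean())
    for n in ["unit","ct0","cover","pen","pen_stand","stud1","label_roll","cleaner","adapter","driver"]:
        r=ctrl.masks_of(n,c); print(n,[(round(x["conf"],2),np.round(x["xy"]).tolist(),int(x["region"].sum())) for x in r])
E
```

```text
pics
scene {'intrinsics': array([[416.50657718,   0.        , 256.76983207],
       [  0.        , 416.50657718, 195.19596061],
       [  0.        ,   0.        ,   1.        ]]), 'R': array([[ 0.53397479,  0.84549729, -0.00229483],
       [ 0.58864015, -0.37370198, -0.71683304],
       [-0.60693797,  0.38141994, -0.69724108]]), 't': array([-0.31703226, -0.29689499,  1.34449483])} [ 1.16007651 -0.35571746  0.72388535] 0.9959259033203125
unit [(0.73, [255.0, 228.0], 5489), (0.32, [100.0, 235.0], 1041)]
ct0 [(0.79, [263.0, 163.0], 441), (0.59, [224.0, 177.0], 416), (0.56, [175.0, 198.0], 510), (0.54, [250.0, 227.0], 5179)]
cover [(0.61, [342.0, 141.0], 2320)]
pen []
pen_stand []
stud1 [(0.75, [254.0, 231.0], 5270)]
label_roll [(0.62, [155.0, 293.0], 1607)]
cleaner [(0.61, [376.0, 178.0], 908)]
adapter [(0.87, [339.0, 255.0], 1056)]
driver [(0.68, [244.0, 301.0], 772)]
top {'intrinsics': array([[375.23152113,   0.        , 254.37801515],
       [  0.        , 375.23152113, 195.55265645],
       [  0.        ,   0.        ,   1.        ]]), 'R': array([[-0.02020699, -0.9995717 , -0.02116839],
       [-0.99031386,  0.02291992, -0.13694211],
       [ 0.13736863,  0.01819616, -0.99035285]]), 't': array([0.01611558, 0.62614385, 1.06587921])} [ 0.47398621 -0.01763739  1.14168311] 0.9959818522135416
unit [(0.7, [259.0, 197.0], 3398), (0.32, [229.0, 146.0], 467)]
ct0 [(0.76, [214.0, 254.0], 234), (0.76, [305.0, 257.0], 261)]
cover [(0.96, [144.0, 245.0], 2102)]
pen [(0.68, [385.0, 243.0], 126)]
pen_stand [(0.71, [367.0, 241.0], 358), (0.58, [261.0, 195.0], 3406)]
stud1 [(0.68, [262.0, 197.0], 3459), (0.52, [380.0, 242.0], 121)]
label_roll [(0.78, [346.0, 177.0], 567)]
cleaner [(0.6, [159.0, 182.0], 373)]
adapter [(0.76, [226.0, 146.0], 502)]
driver [(0.85, [300.0, 149.0], 237), (0.64, [260.0, 199.0], 3507)]
```

```bash
python3 - <<'E'
import cv2,numpy as np
a=cv2.imread("pics/scene0.png");b=cv2.imread("pics/top0.png")
cv2.imwrite("pics/both0.png",np.vstack([cv2.resize(b[110:310,80:430],(800,457)) ]))
E
```

```text
(no output)
```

View pics/both0.png

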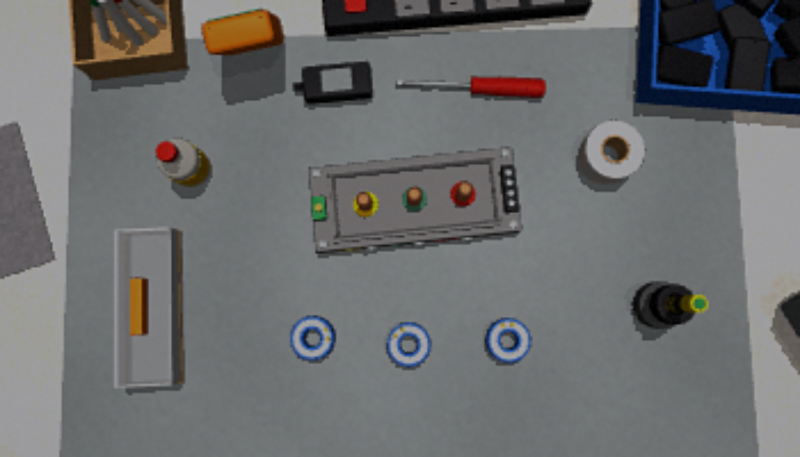

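View pics/scene0.png

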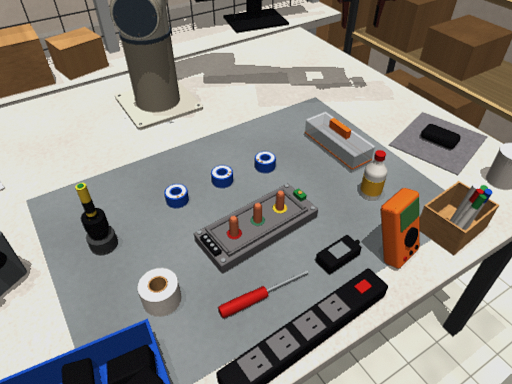

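Three CTs stand in front of the unit (top crop at about (313,338), (408,345), (508,340)). The studs are at (365,203), (414,197) and (463,192), the cover is at left with its long axis along x, and the pen in its stand is at right (700,303). Nothing is crowded.

```bash
cat > h.py <<'E'
from station import ctrl
import numpy as np, cv2
from scipy.spatial.transform import Rotation as Ro
def ori(yaw): # tool down; tool x axis at yaw in world, tool y (closing line) at yaw-90deg
    return (Ro.from_euler('z',yaw)*Ro.from_euler('x',np.pi)).as_quat()
def cloud(d,k):
    v,u=np.mgrid[0:384,0:512]; K=k["intrinsics"]
    c=np.stack([(u-K[0,2])/K[0,0]*d,(v-K[1,2])/K[1,1]*d,d],-1)
    return (c-k["t"])@k["R"]
def ray(xy,k,z):
    K=k["intrinsics"]; r=k["R"].T@np.array([(xy[0]-K[0,2])/K[0,0],(xy[1]-K[1,2])/K[1,1],1])
    o=-k["R"].T@k["t"]; return o+r*(z-o[2])/r[2]
def tri(obs): # [(xy,k),...] least squares point
    A=np.zeros((3,3));b=np.zeros(3)
    for xy,k in obs:
        o=-k["R"].T@k["t"]; r=ray(xy,k,0)-o; r/=np.linalg.norm(r); M=np.eye(3)-np.outer(r,r); A+=M;b+=M@o
    return np.linalg.solve(A,b)
def snap(c,name=None):
    k=ctrl.get_calibration(c); im,d=ctrl.get_image(c)
    if name: cv2.imwrite(f"pics/{name}.png",im[:,:,::-1])
    return im,d,k
E
python3 - <<'E'
from h import *
np.set_printoptions(precision=4,suppress=True)
o=ctrl.get_obs(); print(o["tcp_pos"],o["orientation"],o["wrist_force"],o["width"])
k=ctrl.get_calibration("wrist"); R=Ro.from_quat(o["orientation"]).as_matrix()
print("cam in tool",R.T@(-k["R"].T@k["t"]-o["tcp_pos"]),"\n",R.T@k["R"].T)
im,d,k=snap("top"); X=cloud(d,k)
s=lambda x,y:(int(80+x*350/800),int(110+y*200/457))
for n,p in dict(ctA=(313,338),ctB=(408,345),ctC=(508,340),st0=(365,201),st1=(414,194),st2=(463,189),rib=(139,305),pen=(699,303)).items():
    u,v=s(*p); print(n,X[v,u])
for n,w in dict(ctA=(313,338),ctB=(408,345),ctC=(508,340)).items():
    u,v=s(*w); P=X[v-14:v+15,u-14:u+15].reshape(-1,3); P=P[(P[:,2]>.027)&(P[:,2]<.04)]; print(n,len(P),(P.max(0)+P.min(0))/2,np.ptp(P,0),np.median(P[:,2]))
for n,w,lo,hi in (("cover",(147,305),.045,.07),("rib",(139,305),.075,.095)):
    u,v=s(*w); P=X[v-45:v+46,u-30:u+31].reshape(-1,3); P=P[(P[:,2]>lo)&(P[:,2]<hi)]; print(n,len(P),P.mean(0),cv2.minAreaRect((P[:,:2]*1000).astype(np.float32)))
u,v=s(414,200);P=X[v-35:v+36,u-60:u+60].reshape(-1,3); P=P[(P[:,2]>.022)&(P[:,2]<.043)]; print("unit",len(P),cv2.minAreaRect((P[:,:2]*1000).astype(np.float32)))
E
```

```text
[0.2784 0.5595 0.2227] [ 0.2288  0.9735 -0.      0.    ] [-0.8246  0.098   0.0797] 0.08746522022318073
cam in tool [ 0.0796 -0.0003 -0.1624] 
 [[-0.0005 -0.957  -0.2902]
 [ 1.     -0.0003 -0.0007]
 [ 0.0006 -0.2902  0.957 ]]
ctA [0.4484 0.1222 0.0038]
ctB [ 0.437  -0.0036  0.0009]
ctC [ 0.4403 -0.1354  0.0009]
st0 [0.6182 0.0459 0.0796]
st1 [ 0.6252 -0.0171  0.0808]
st2 [ 0.6298 -0.0773  0.0794]
rib [0.4933 0.3259 0.086 ]
pen [ 0.4813 -0.3271  0.1812]
ctA 238 [0.4477 0.1186 0.0334] [0.0549 0.0532 0.011 ] 0.03281747347627346
ctB 234 [ 0.4379 -0.0068  0.0326] [0.052  0.0526 0.0103] 0.03224140320825532
ctC 240 [ 0.4397 -0.1324  0.0333] [0.0549 0.0531 0.0112] 0.03241935218058369
cover 1637 [0.4905 0.3264 0.0586] ((492.00506591796875, 327.9955139160156), (198.68209838867188, 74.04874420166016), 1.1518845558166504)
rib 157 [0.4909 0.3274 0.0841] ((490.84893798828125, 327.50750732421875), (67.78938293457031, 16.193349838256836), 1.6599655151367188)
unit 3115 ((622.3894653320312, -16.883880615234375), (116.08937072753906, 269.55511474609375), 4.695380687713623)
```

```bash
python3 - <<'E'
from h import *
np.set_printoptions(precision=4,suppress=True)
yu=np.radians(5.1)
for p in ([.44,.119,.2],[.44,-.13,.2],[.62,.05,.2],[.63,-.08,.2],[.49,.327,.2],[.48,-.33,.2]):
    for s in (1,-1):
        q=ctrl.inverse_kinematics(p,ori(yu+s*np.pi/2)); print(p,s,q)
s=1
def stud(P,c,zr):
    D=np.hypot(*(P[...,:2]-c).transpose(2,0,1)); m=(D<.016)&(P[...,2]>zr[0])&(P[...,2]<zr[1]); return P[m]
for i,(p,yaw) in enumerate((((.62,-.017,.24),yu),((.62,-.017,.24),yu+s*np.pi/2))):
    ctrl.move_to(np.array(p)-.0*np.array([1,0,0]),ori(yaw)); ctrl.dwell(.3)
    im,d,k=snap("wrist",f"w{i}"); X=cloud(d,k); print("cam",-k["R"].T@k["t"],k["intrinsics"][0,0])
    for c in ((.6182,.0459),(.6252,-.0171),(.6298,-.0773)):
        P=stud(X,np.array(c),(.076,.085)); print("stud",len(P),P.mean(0),(P.max(0)+P.min(0))/2,np.ptp(P,0))
    m=(X[...,2]>.022)&(X[...,2]<.045)&(abs(X[...,0]-.62)<.12)&(abs(X[...,1]+.017)<.18); print("unit",cv2.minAreaRect((X[m][:,:2]*1000).astype(np.float32)))
    for n in ("stud0","stud1","stud2","deck"):
        print(n,[(round(x["conf"],2),ray(x["xy"],k,.03)) for x in ctrl.spot_point(n,"wrist")[:1]])
E
```

```text
[0.44, 0.119, 0.2] 1 [ 0.238   0.2061  2.0111 -0.      0.9244  0.149 ]
[0.44, 0.119, 0.2] -1 None
[0.44, -0.13, 0.2] 1 [-0.3132  0.2106  2.0051  0.      0.9259 -0.4022]
[0.44, -0.13, 0.2] -1 None
[0.62, 0.05, 0.2] 1 [ 0.0613  0.4443  1.6544 -0.      1.0429 -0.0277]
[0.62, 0.05, 0.2] -1 None
[0.63, -0.08, 0.2] 1 [-0.145   0.4628  1.6239 -0.      1.0549 -0.2341]
[0.63, -0.08, 0.2] -1 None
[0.49, 0.327, 0.2] 1 [ 0.5683  0.3978  1.7294 -0.      1.0144  0.4793]
[0.49, 0.327, 0.2] -1 None
[0.48, -0.33, 0.2] 1 [-0.6227  0.3885  1.7441  0.      1.009  -0.7117]
[0.48, -0.33, 0.2] -1 [-0.6227  0.3885  1.7441 -0.      1.009   2.4299]
cam [ 0.6995 -0.0098  0.4024] 321.5910218617723
stud 213 [0.6207 0.0453 0.0791] [0.6202 0.0455 0.079 ] [0.0191 0.0176 0.0059]
stud 219 [ 0.6257 -0.0179  0.0791] [ 0.6253 -0.018   0.0789] [0.0182 0.017  0.0058]
stud 218 [ 0.631  -0.081   0.0791] [ 0.6304 -0.0815  0.0789] [0.0173 0.0178 0.0059]
unit ((622.97705078125, -17.922409057617188), (116.36984252929688, 270.0765075683594), 4.675667762756348)
stud0 [(0.78, array([ 0.6228, -0.0139,  0.03  ]))]
stud1 [(0.78, array([ 0.6228, -0.0139,  0.03  ]))]
stud2 [(0.78, array([ 0.6228, -0.0139,  0.03  ]))]
deck [(0.74, array([ 0.6257, -0.0162,  0.03  ]))]
cam [0.613  0.0621 0.4024] 321.5910218617723
stud 248 [0.6192 0.0462 0.0792] [0.6189 0.0458 0.0789] [0.0172 0.0177 0.0058]
stud 212 [ 0.6242 -0.017   0.0791] [ 0.6245 -0.0171  0.0788] [0.0166 0.0176 0.0057]
stud 182 [ 0.6297 -0.0802  0.0791] [ 0.6298 -0.0808  0.0788] [0.0167 0.0168 0.0056]
unit ((622.576171875, -17.813980102539062), (115.78388977050781, 269.4096374511719), 4.688069820404053)
stud0 [(0.95, array([ 0.622 , -0.0168,  0.03  ]))]
stud1 [(0.95, array([ 0.622 , -0.0168,  0.03  ]))]
stud2 [(0.95, array([ 0.622 , -0.0168,  0.03  ]))]
deck [(0.89, array([ 0.6244, -0.0192,  0.03  ]))]
```

```bash
cat >> h.py <<'E'
np.set_printoptions(precision=4,suppress=True)
YU=np.radians(4.73); O=ori(YU+np.pi/2); UX=np.array([np.cos(YU),np.sin(YU),0]); UY=np.array([-UX[1],UX[0],0])
STUD=[np.array([.6190,.0460]),np.array([.6243,-.0172]),np.array([.6298,-.0806])]
H=.014
def ring(c,z,r=.045,tol=.005):
    im,d,k=snap("wrist"); X=cloud(d,k)
    m=(np.hypot(X[...,0]-c[0],X[...,1]-c[1])<r)&(abs(X[...,2]-z)<tol)
    P=X[m]; 
    if len(P)<50: return None,len(P),None
    (cx,cy),rr=cv2.minEnclosingCircle((P[:,:2]*1000).astype(np.float32)); return np.array([cx,cy])/1000,rr,np.median(P[:,2])
def pick(c):
    ctrl.grip(.085)
    ctrl.move_to([c[0],c[1],.20],O); ctrl.dwell(.2)
    c2,r,z=ring(c,.0325); print("ring",c2,r,z)
    assert c2 is not None and 25<r<31
    ctrl.movel([*c2,.06],velocity=.2); hit=ctrl.movel([*c2,H],velocity=.06,force_limit=8); print("hit",hit)
    ctrl.grip(.03); o=ctrl.get_obs(); print("width",o["width"],o["gripper_force"]); assert .05<o["width"]<.06
    ctrl.movel([*c2,.16],velocity=.15); return c2
E
python3 - <<'E'
from h import *
c=pick(np.array([.4477,.1186])); s=STUD[0]
ctrl.move_to([*s,.16],O); ctrl.dwell(.2)
im,d,k=snap("wrist","held"); X=cloud(d,k)
m=(np.hypot(X[...,0]-s[0],X[...,1]-s[1])<.035)&(abs(X[...,2]-.16-.018)<.006); P=X[m]; print(len(P),P.mean(0) if len(P) else 0,(P.min(0)+P.max(0))/2,np.ptp(P,0), ctrl.get_obs()["tcp_pos"],ctrl.get_obs()["t"],ctrl.get_obs()["wrist_force"])
E
```

```text
ring [0.4475 0.1176] 27.792848587036133 0.032480956261536256
hit False
width 0.055808014917737056 30.000384505838156
8096 [0.6175 0.0492 0.1781] [0.618  0.0469 0.178 ] [0.0656 0.056  0.012 ] [0.618  0.0468 0.1602] 11.9417 [ 0.3495 -0.8246 -2.3941]
```

View pics/held.png

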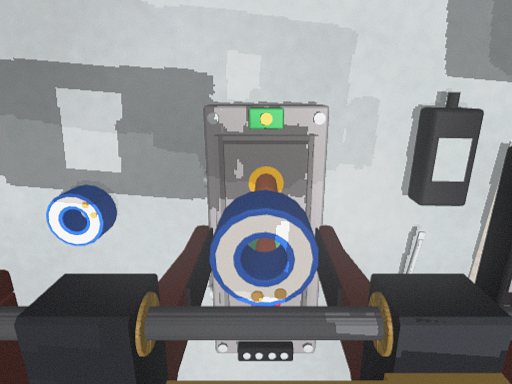

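The CT is held centrally, with its ring centre on the TCP, and stud 0 shows beneath it. There is a ~1 mm servo offset, which I'll correct before lowering.

```bash
cat >> h.py <<'E'
def fine(p,v=.1,n=2): # move with correction of the standing servo offset
    p=np.array(p,float); e=np.zeros(3)
    for i in range(n):
        ctrl.movel(p+e,velocity=v); ctrl.dwell(.25); e+=p-ctrl.get_obs()["tcp_pos"]
    print("resid",p-ctrl.get_obs()["tcp_pos"],"e",e); return e
def place(s):
    e=fine([*s,.12]); f0=ctrl.get_obs()["wrist_force"]
    hit=ctrl.movel(np.array([*s,.0295+H])+e,velocity=.04,force_limit=10); o=ctrl.get_obs(); print("down",hit,o["tcp_pos"],o["wrist_force"]-f0); return o["tcp_pos"][2]<.034+H-.001
def release(s):
    ctrl.dwell(.2); ctrl.grip(.068); ctrl.dwell(.2); p=ctrl.get_obs()["tcp_pos"]; ctrl.movel([p[0],p[1],.2],velocity=.15)
    c,r,z=ring(s,.0625); print("placed",c,r,z,"t",ctrl.get_obs()["t"])
E
python3 - <<'E'
from h import *
print(place(STUD[0]))
E
```

```text
resid [ 0.0005 -0.      0.0007] e [-0. -0. -0.]
down False [0.619  0.046  0.0442] [-3.1679  0.0672  9.1276]
True
```

```bash
python3 - <<'E'
from h import *
release(STUD[0])
for c,s in (((.4379,-.0068),STUD[1]),((.4397,-.1324),STUD[2])):
    pick(np.array(c)); ctrl.move_to([*s,.16],O)
    if not place(s): print("STUCK"); break
    release(s)
snap("wrist","after_ct")
E
```

```text
placed [0.6185 0.0458] 27.992502212524414 0.06252266159641878 t 17.3583
ring [ 0.4371 -0.0064] 27.853694915771484 0.032463539482042905
hit False
width 0.05490586288308573 30.00025668181479
resid [0.0004 0.     0.0007] e [-0.  0. -0.]
down False [ 0.6243 -0.0172  0.0442] [-3.6936  0.2714  8.5476]
placed [ 0.623  -0.0083] 36.62762451171875 0.06250791676605086 t 28.55
ring [ 0.4398 -0.1345] 27.87157440185547 0.03244682670364095
hit False
width 0.054598986673442144 30.00049143709475
resid [ 0.0004 -0.0001  0.0007] e [-0. -0. -0.]
down False [ 0.6298 -0.0806  0.0442] [-4.3625  0.9388  8.0766]
placed [ 0.6289 -0.0714] 36.36579132080078 0.06249066101012692 t 39.8833
```

```bash
python3 - <<'E'
from h import *
ctrl.move_to([.6243,-.0172,.26],O); ctrl.dwell(.2)
for s in STUD: print(ring(s,.0625,.034))
snap("wrist","studs")
# cover
ctrl.grip(.06)
for yaw in (0,np.pi/2):
    ctrl.move_to([.4909,.327,.26],ori(np.radians(1.5)+yaw)); ctrl.dwell(.25)
    im,d,k=snap("wrist",f"cov{yaw:.0f}"); X=cloud(d,k); near=(abs(X[...,0]-.49)<.15)&(abs(X[...,1]-.327)<.08)
    for lo,hi in ((.05,.066),(.078,.09)):
        P=X[near&(X[...,2]>lo)&(X[...,2]<hi)]; print(len(P),cv2.minAreaRect((P[:,:2]*1000).astype(np.float32)),np.median(P[:,2]))
print(ctrl.get_obs()["t"])
E
```

```text
(array([0.6185, 0.0457]), 27.85196876525879, np.float64(0.06245987899590989))
(array([ 0.6239, -0.0171]), 27.69161605834961, np.float64(0.06246868033365466))
(array([ 0.6295, -0.0803]), 27.961017608642578, np.float64(0.06252173830677965))
9598 ((492.13922119140625, 327.76202392578125), (197.2865447998047, 72.13392639160156), 1.4329643249511719) 0.058281046034926065
931 ((493.0067138671875, 328.1736145019531), (69.16673278808594, 15.509747505187988), 1.6842607259750366) 0.08412925669836234
9584 ((491.78387451171875, 327.5983581542969), (198.40530395507812, 73.0137710571289), 1.4278724193572998) 0.05830392481412787
1004 ((492.0626220703125, 328.08367919921875), (69.0726318359375, 16.235586166381836), 1.462040901184082) 0.08412618867827301
45.0833
```

View pics/studs.png

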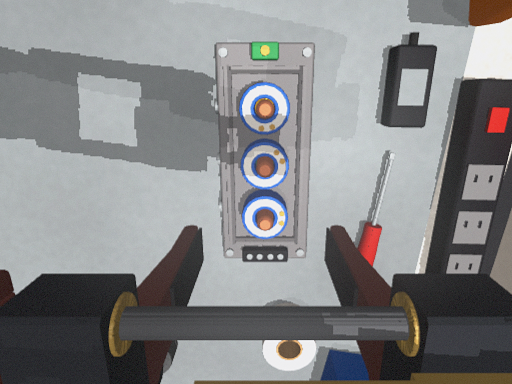

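View pics/cov0.png

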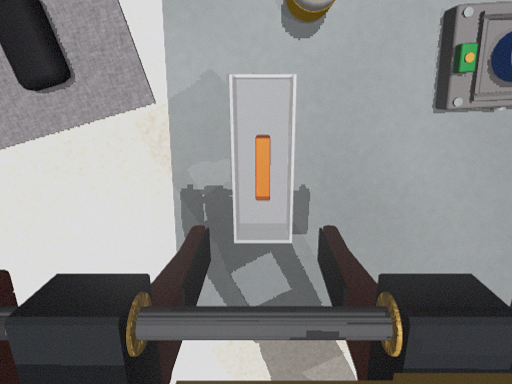

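Studs picture: all three CTs are white face up and home, with ring centres within 0.5 mm of the studs and tops at 0.0625. Cover picture: the orange rib at (263,167) is centred on the cover, in line with its long axis.

```bash
python3 - <<'E'
from h import *
c=np.array([.4920,.3280]); oc=ori(np.radians(1.44)); G=.063
ctrl.grip(.05); ctrl.move_to([*c,.15],oc); e=fine([*c,.12])
hit=ctrl.movel(np.array([*c,G])+e,velocity=.05,force_limit=8); ctrl.grip(.005); o=ctrl.get_obs(); print(hit,o["width"],o["gripper_force"],o["tcp_pos"])
assert .012<o["width"]<.019
ctrl.movel([*c,.27],velocity=.12)
u=np.array([.6243,-.0172])
ctrl.move_to([*u,.27],O); e=fine([*u,.20]); ctrl.dwell(.3)
im,d,k=snap("wrist","covheld"); X=cloud(d,k); z=ctrl.get_obs()["tcp_pos"][2]-G
m=(np.hypot(X[...,0]-u[0],X[...,1]-u[1])<.13)&(abs(X[...,2]-z-.058)<.006); P=X[m]; print(len(P),cv2.minAreaRect((P[:,:2]*1000).astype(np.float32)),np.median(P[:,2])-z, np.linalg.lstsq(np.c_[P[:,:2],np.ones(len(P))],P[:,2],rcond=None)[0])
print(ctrl.get_obs()["t"],ctrl.get_obs()["width"])
E
```

```text
resid [0.0004 0.0002 0.0006] e [ 0. -0. -0.]
False 0.015894214486356074 29.999963343143463 [0.492  0.3281 0.063 ]
resid [ 0.0004 -0.      0.0007] e [0. 0. 0.]
26969 ((623.8629150390625, -17.779617309570312), (72.54756927490234, 198.27325439453125), 4.709845066070557) 0.05835756399746164 [-0.001  -0.0006  0.1953]
55.7417 0.015366885366120782
```

View pics/covheld.png

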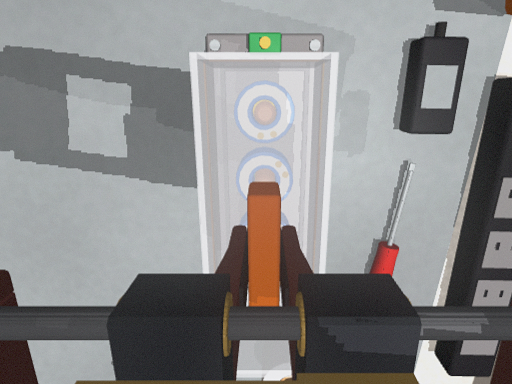

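The cover hangs level, aligned with the unit (4.71° against 4.73°) and centred within 1 mm, so I'm lowering it.

```bash
python3 - <<'E'
from h import *
u=[.6243,-.0172]; G=.063
ctrl.movel([*u,.05+G],velocity=.1); ctrl.dwell(.2); f0=ctrl.get_obs()["wrist_force"]
hit=ctrl.movel([*u,.0295+G],velocity=.03,force_limit=12); ctrl.dwell(.2); o=ctrl.get_obs(); print(hit,o["tcp_pos"]-[0,0,G],o["wrist_force"]-f0)
if o["tcp_pos"][2]-G<.0315:
    ctrl.grip(.035); ctrl.movel([*u,.25],velocity=.12); ctrl.dwell(.2)
    im,d,k=snap("wrist","covdown"); X=cloud(d,k)
    m=(np.hypot(X[...,0]-u[0],X[...,1]-u[1])<.13)&(abs(X[...,2]-.088)<.006); P=X[m]; print(len(P),cv2.minAreaRect((P[:,:2]*1000).astype(np.float32)),np.median(P[:,2]), np.linalg.lstsq(np.c_[P[:,:2],np.ones(len(P))],P[:,2],rcond=None)[0])
# pen
p=np.array([.4813,-.3271]); q=ctrl.get_image
for yaw in (YU+np.pi/2,):
    ctrl.grip(.085); ctrl.move_to([p[0],p[1],.33],ori(yaw)); ctrl.dwell(.2)
    im,d,k=snap("wrist","pen"); X=cloud(d,k)
    near=np.hypot(X[...,0]-p[0],X[...,1]-p[1])<.05
    for lo,hi in ((.170,.185),(.088,.1)):
        P=X[near&(X[...,2]>lo)&(X[...,2]<hi)]; print(len(P),(P.min(0)+P.max(0))/2,np.ptp(P,0),P[:,2].max(), cv2.minEnclosingCircle((P[:,:2]*1000).astype(np.float32)))
print(ctrl.get_obs()["t"])
E
```

```text
True [ 0.6237 -0.0172  0.03  ] [-1.2942 -0.1512  6.9444]
11878 ((623.4805908203125, -17.615264892578125), (72.20684051513672, 198.3601531982422), 4.762506484985352) 0.08831449397051469 [ 0.0005 -0.0006  0.088 ]
312 [ 0.482  -0.3254  0.1766] [0.0187 0.0192 0.0108] 0.18196568164057078 ((482.2377014160156, -325.242431640625), 9.923300743103027)
645 [ 0.4806 -0.3292  0.094 ] [0.0472 0.045  0.0115] 0.09970891422479755 ((480.6578369140625, -330.56207275390625), 24.065561294555664)
62.5083
```

View pics/covdown.png

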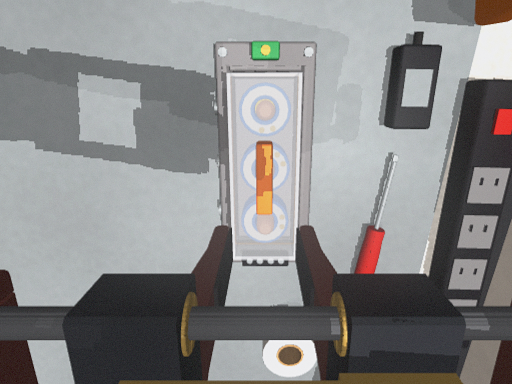

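View pics/pen.png

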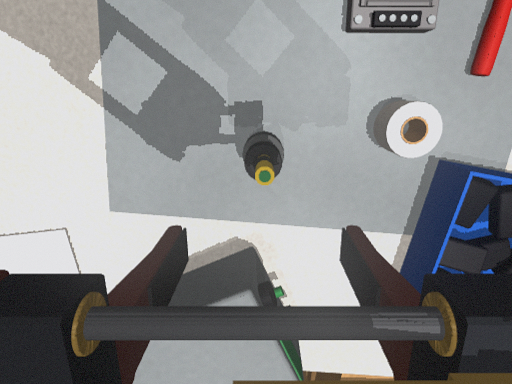

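Cover picture: it sits down level inside the kerb (top at 0.0883, yaw 4.76°). Pen picture: the pen top is at (264,176) and leans slightly, so I'll fit the pen and stand axes from several views.

```bash
python3 - <<'E'
from h import *
from scipy.optimize import least_squares
p=np.array([.481,-.327]); C=[];S=[]
def fit(P,r0=None):
    def f(a): 
        c=a[:2]+np.outer(P[:,2]-.12,a[2:4]); return np.hypot(*(P[:,:2]-c).T)-(r0 or a[4])
    s=least_squares(f,[p[0],p[1],0,0,.02],loss="soft_l1",f_scale=.001); return s.x,np.abs(s.fun).mean()
for i,yaw in enumerate((0,YU+np.pi/2,YU-np.pi/2)):
    off=-.06*np.array([np.cos(yaw),np.sin(yaw)])
    for zz in (.33,):
        ctrl.move_to([*(p+off*0),zz],ori(yaw)); ctrl.dwell(.25)
        im,d,k=snap("wrist"); X=cloud(d,k); D=np.hypot(X[...,0]-p[0],X[...,1]-p[1])
        P=X[(D<.03)&(X[...,2]>.105)&(X[...,2]<.172)]; Q=X[(D<.06)&(X[...,2]>.02)&(X[...,2]<.088)]
        C.append(P);S.append(Q); print(len(P),fit(P,.01),len(Q))
        print([ (round(x["conf"],2),ray(x["xy"],k,.0)) for x in ctrl.spot_point("pen_stand","wrist")[:1]])
print("all pen",fit(np.vstack(C),.01),fit(np.vstack(C)))
for lo in np.arange(.02,.09,.01):
    Q=np.vstack(S); Q=Q[(Q[:,2]>lo)&(Q[:,2]<lo+.01)]
    def f(a): return np.hypot(Q[:,0]-a[0],Q[:,1]-a[1])-a[2]
    if len(Q)>30: r=least_squares(f,[*p,.025],loss="soft_l1",f_scale=.001); print("stand",round(lo,2),len(Q),r.x,abs(r.fun).mean())
print(ctrl.get_obs()["t"])
E
```

```text
195 (array([ 0.4825, -0.3274, -0.0033,  0.0304,  0.02  ]), np.float64(0.00017898077392574226)) 512
[(0.59, array([ 0.4766, -0.3321,  0.    ]))]
170 (array([ 0.4815, -0.327 ,  0.0105,  0.016 ,  0.02  ]), np.float64(0.0001707592414604046)) 495
[(0.7, array([ 0.4778, -0.3329,  0.    ]))]
234 (array([ 0.4822, -0.3283,  0.0061,  0.0394,  0.02  ]), np.float64(0.00018705051547858106)) 528
[]
all pen (array([ 0.4823, -0.3277,  0.0014,  0.0305,  0.02  ]), np.float64(0.00034702088443967885)) (array([ 0.4821, -0.3276,  0.0019,  0.0297,  0.0103]), np.float64(0.00026160407822736336))
stand 0.02 74 [ 0.481  -0.3309  0.0301] 0.0015388865204664741
stand 0.03 1097 [ 0.4808 -0.3309  0.0268] 0.0024242837709690063
stand 0.05 35 [ 0.4811 -0.3307  0.0113] 0.0005697128792039719
stand 0.06 84 [ 0.4813 -0.3307  0.0239] 0.0017541316446106447
stand 0.07 111 [ 0.4815 -0.3307  0.0238] 0.0017295075143487718
stand 0.08 109 [ 0.4817 -0.3305  0.0234] 0.003804948771514085
69.1417
```

```bash
cat >> h.py <<'E'
OP=ori(YU); PG=np.array([.4822,-.3276]); ST=np.array([.4813,-.3308]); TZ=.107
E
python3 - <<'E'
from h import *
ctrl.grip(.06); ctrl.move_to([*PG,.25],OP); fine([*PG,.23])
print(ctrl.movel([*PG,TZ],velocity=.08,force_limit=6)); ctrl.grip(.005); ctrl.dwell(.2)
o=ctrl.get_obs(); print(o["width"],o["gripper_force"],o["tcp_pos"],o["wrist_force"]); assert .016<o["width"]<.024
ctrl.movel([*ST,TZ+.005],velocity=.03)
ctrl.movel([*ST,TZ+.16],velocity=.1)
ctrl.move_to([.52,-.1,.27],OP); ctrl.dwell(.3)
im,d,k=snap("wrist","penheld"); X=cloud(d,k); o=ctrl.get_obs(); t=o["tcp_pos"]; print(t,o["width"])
D=np.hypot(X[...,0]-t[0],X[...,1]-t[1])<.03
for lo in np.arange(-.105,.0,.01):
    P=X[D&(X[...,2]-t[2]>lo)&(X[...,2]-t[2]<=lo+.01)]
    if len(P)>3: print(round(lo,3),len(P),np.median(P,0)-t,np.ptp(P,0))
for c in ("wrist","scene","top"):
    if c!="wrist": im,d,k=snap(c,"ph_"+c)
    print(c,[(round(x["conf"],2),x["xy"],ray(x["xy"],k,t[2]-.101)-t) for x in ctrl.spot_point("pen_tip",c)[:2]])
print(ctrl.get_obs()["t"])
E
```

```text
resid [ 0.0003 -0.0002  0.0005] e [-0.  0. -0.]
False
0.019354106209108272 29.99096006155014 [ 0.4822 -0.3276  0.107 ] [0.5581 0.1161 0.4922]
[ 0.5199 -0.1008  0.2699] 0.019666795215148827
-0.105 6 [ 0.0013 -0.0012 -0.0967] [0.0022 0.0043 0.002 ]
-0.095 24 [ 0.0016 -0.0008 -0.0897] [0.002  0.005  0.0096]
-0.085 26 [ 0.0016 -0.0008 -0.0795] [0.0025 0.0056 0.0094]
-0.075 33 [ 0.0018  0.     -0.0703] [0.003  0.0054 0.0096]
-0.065 36 [ 0.0018 -0.0007 -0.0601] [0.0023 0.0052 0.0098]
-0.055 39 [ 0.0019 -0.     -0.0497] [0.0025 0.0049 0.0098]
-0.045 11 [ 0.0023 -0.0007 -0.0431] [0.0009 0.0034 0.003 ]
-0.025 115 [ 0.0084 -0.0001 -0.0194] [0.0086 0.0191 0.0079]
-0.015 207 [ 0.0087  0.0005 -0.0094] [0.0099 0.02   0.0099]
-0.005 341 [ 0.0094 -0.      0.0006] [0.0137 0.0363 0.01  ]
wrist [(0.55, [263.8, 193.2], array([-0.0021, -0.001 , -0.101 ]))]
scene []
top []
78.4083
```

View pics/penheld.png

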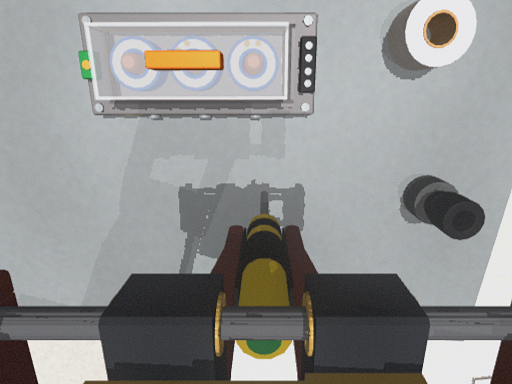

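The pen is held upright on its band. The nose axis sits about (-1.4, -1.0) mm from the TCP, with the tip about 0.100 m below it. I'll hover at the seam's earth-terminal end and check.

```bash
cat >> h.py <<'E'
UC=np.array([.6240,-.0173,0]); TIP=np.array([-.0014,-.001,-.1005])
def seam(y,z=.0403,out=.0425): return UC+y*UY-out*UX+[0,0,z]-TIP
E
python3 - <<'E'
from h import *
ctrl.move_to(seam(.081,.12),OP); ctrl.movel(seam(.081,.052),velocity=.08); ctrl.dwell(.3)
im,d,k=snap("wrist","hover"); X=cloud(d,k); t=ctrl.get_obs()["tcp_pos"]; print(t-seam(.081,.052),ctrl.get_obs()["wrist_force"])
r=X-UC; a=r@UX; b=r@UY; z=X[...,2]
for n,m in dict(nose=(abs(b-.08)<.012)&(abs(a+.0425)<.012)&(z>.05)&(z<.09),covtop=(b>-.0)&(b<.06)&(abs(z-.088)<.005)&(abs(a)<.06),kerb=(b>0)&(b<.06)&(abs(z-.038)<.003)&(a<-.03)&(a>-.06)).items():
    if m.sum(): print(n,m.sum(),"a",np.percentile(a[m],[0,5,50,95,100]),"b",np.median(b[m]),"z",z[m].min(),z[m].max())
    for lo in (np.arange(.048,.09,.008) if n=="nose" else []):
        q=m&(z>lo)&(z<lo+.008); print("  ",round(lo,3),q.sum(),np.median(a[q]) if q.any() else 0,np.median(b[q]) if q.any() else 0)
cv2.imwrite("pics/hover_c.png",cv2.resize(im[:330,100:430,::-1],(660,600)) )
E
```

```text
[0.0001 0.     0.0003] [ 0.5416  0.4069 -1.0457]
nose 261 a [-0.0413 -0.0402 -0.0336 -0.0307 -0.0305] b 0.0804257596749462 z 0.07412716901888784 0.08979100849000701
   0.048 0 0 0
   0.056 0 0 0
   0.064 0 0 0
   0.072 10 -0.03996605782936162 0.08231092830317202
   0.08 90 -0.034153025008528216 0.07967861731834172
   0.088 161 -0.03304974778957198 0.08116422950466698
covtop 7108 a [-0.0358 -0.0322  0.008   0.0328  0.0354] b 0.03478422866789106 z 0.08482195222863345 0.09299718208812503
```

View pics/hover_c.png

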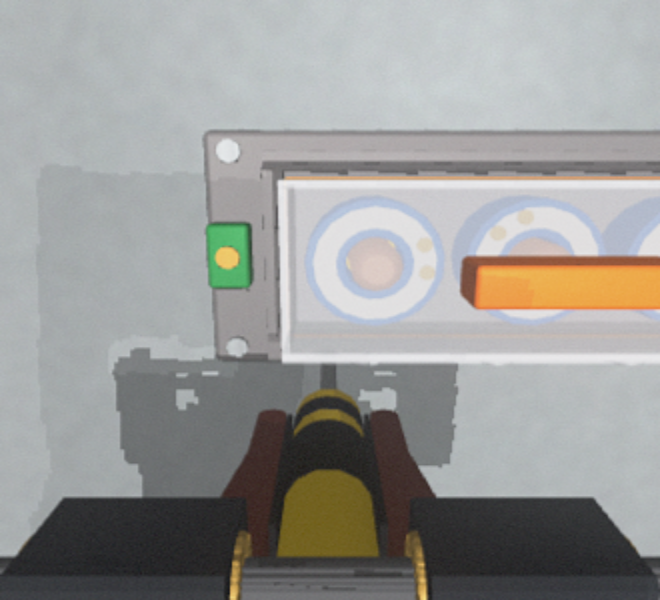

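The nose stands just outside the front wall at the earth end (crop (328,375)). Its axis is at -42.5 mm, the wall at -36 mm, and the cover is symmetric. Running the seam now.

```bash
python3 - <<'E'
from h import *
h=ctrl.movel(seam(.081),velocity=.02,force_limit=3); ctrl.dwell(.3); f=ctrl.get_obs(); print(h,f["tcp_pos"]-seam(.081),f["wrist_force"],f["t"])
if not h:
    h=ctrl.movel(seam(-.082),velocity=.03,force_limit=8); ctrl.dwell(.3); f=ctrl.get_obs(); print(h,f["tcp_pos"]-seam(-.082),f["wrist_force"],f["t"],f["width"])
E
```

```text
False [0.0001 0.     0.0001] [-0.7946 -1.0856 -1.1755] 81.5333
False [-0.  0. -0.] [-0.1068  0.8807 -0.6172] 87.4167 0.01963909057590424
```

```bash
python3 - <<'E'
from h import *
p=seam(-.082); ctrl.movel([p[0]-.01,p[1],.16],velocity=.06); ctrl.movel([p[0]-.03,p[1],.27],velocity=.15)
T=ST-TIP[:2]; ctrl.move_to([*T,.27],OP); ctrl.movel([*T,.215],velocity=.1); ctrl.dwell(.3); print(ctrl.get_obs()["tcp_pos"]-[*T,.215])
ctrl.movel([*T,.115],velocity=.06,force_limit=6); h=ctrl.movel([*T,.1055],velocity=.015,force_limit=3); ctrl.dwell(.2)
o=ctrl.get_obs(); print(h,o["tcp_pos"],o["wrist_force"])
if o["tcp_pos"][2]<.110:
    ctrl.grip(.05); ctrl.dwell(.2); ctrl.movel([*T,.28],velocity=.12); ctrl.dwell(.3)
    im,d,k=snap("wrist","penback"); X=cloud(d,k); D=np.hypot(X[...,0]-ST[0],X[...,1]-ST[1])<.04; print("pen top z",X[D][:,2].max(), X[D&(X[...,2]>.172)].mean(0))
    ctrl.move_to([.6,-.017,.28],O); ctrl.dwell(.3); im,d,k=snap("wrist","final"); X=cloud(d,k)
    m=(np.hypot(X[...,0]-.624,X[...,1]+.017)<.13)&(abs(X[...,2]-.088)<.006); P=X[m]; print(cv2.minAreaRect((P[:,:2]*1000).astype(np.float32)),np.median(P[:,2]))
    ctrl.move_to([.3,.45,.3],O); im,d,k=snap("scene","final_s"); print(ctrl.get_obs()["t"])
E
```

```text
[ 0.0002 -0.0002  0.0006]
True [ 0.4827 -0.3298  0.1067] [-0.507   0.3877  4.8085]
pen top z 0.3882375894684597 [ 0.4997 -0.3292  0.3568]
((623.3587646484375, -17.16490936279297), (72.18560028076172, 197.6428985595703), 4.633172988891602) 0.08833183108416334
99.8083
```

View pics/final_s.png

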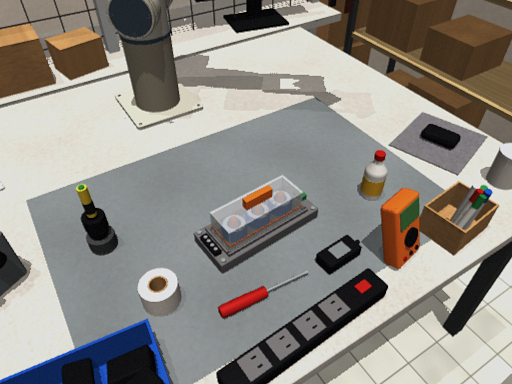

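The picture shows the cover seated over the three CTs (258,210), the pen back in its stand (90,215) at its starting height, and the other things undisturbed. Handing in.

```bash
python3 -c "
from station import ctrl
print(ctrl.close_job())"
```

```text
the job is handed in; nothing more can be done
None
```

I handed the job in at about 100 s of robot time: all three transformers are home on their studs, the cover is down inside the kerb, the front seam was traced from the earth-terminal end to the other end, and the pen is back tip down in its stand; no verdict came back.

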